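Anchor the retort stand to the bench rail with its T-foot stud

TASK

Anchor the retort stand to the bench rail: lower the foot of the bar-handled stud into the rail's slot clear of the stand, then slide it along into the notched tongue of the stand's base until its shank bears gently on the end of the notch. Keeping it bearing there, turn it a quarter turn clockwise (seen from above) so that its foot locks under the slot's lips with the handle square across the slot, and let go, leaving it so in the notch. Feel your way: do not ram or force the stud, do not push the stand along the rail, and leave everything else on the bench where it is.

Things in the scene. Friction and masses are not known exactly. Their poses are not given: they have to be found in the camera images.
- stud_handle (a point): Stud, loose, 69 mm tall, about 160 g, upright on the bench. This point: centre of its black handle, on the stud's axis, 54 mm above its underside. z up; x along handle and foot. Handle: flat bar 50 (x) x 14 (y) x 30 mm tall, 39 to 69 mm above the underside. Below it a round steel shank, diameter 18 mm. Turned half round it is the same.
- stud_foot (a point): Centre of the stud's steel foot, 4.5 mm above its underside. Foot 34 (x) x 19 (y) x 9 mm thick, two opposite corners cut back (Z-shaped): in the slot it turns only clockwise seen from above, from along the slot to a hard stop 5 to 8 degrees past square; the other way it jams after about 30 degrees.
- rail: Aluminium T-slot rail fixed to the bench, 380 mm long (its y) x 60 mm wide (x; screw flanges reach 51 mm from the centre line) x 30 mm tall; origin at the centre of its underside, z up. The free part of the slot is on the +y side of the stand.
- slot_mouth (a point): Middle of the rail's slot, at its top, 30 mm above the bench; the slot runs along the rail's y on its centre line, capped at both ends. Mouth 22 mm wide, no chamfer; lips 8 mm thick; under them a cavity 36 mm wide and 14 mm high, floor 8 mm above the bench. With the foot on that floor the handle's centre is 62 mm above the bench.
- stand: Retort stand on the rail. Origin: on its rod's axis, on the slot's centre line, 30 mm above the bench; axes as the rail's. Base 100 mm wide (x), y from -25 to +25 mm, 20 mm tall; a steel tongue 78 mm wide and 8 mm thick reaches out of it to +y along the rail's top. Rod: diameter 12 mm, its top 308 mm above the bench, with a clamp at 220 to 240 mm that points to -y.
- tongue_root (a point): Point on the rail's top, on the centre line, where the tongue leaves the base, 25 mm to +y of the stand's origin. The tongue ends in a notch 26 mm wide, 32 mm deep, open to +y, its end straight across. The tongue is adjustable, so the notch's end lies anywhere from 95 to 135 mm to +y of the stand's origin: not measured, find it by feel. Stand and tongue slip if pushed by over 35 N.
- beaker: Glass beaker, diameter 72 mm, 95 mm tall, a bystander; origin at the centre of its underside.
- reagent: Amber bottle, diameter 72 mm, 160 mm tall, a bystander; origin at the centre of its underside.
- mortar: White mortar with its pestle, diameter 104 mm, 90 mm tall, a bystander; origin at the centre of its underside.
- knob_screw: Round-headed steel thumbscrew, diameter 34 mm, 44 mm tall, standing on its flange: not the stud, a bystander; origin at the centre of its underside.
- bosshead: Aluminium boss head with a black thumbscrew, about 70 x 30 x 28 mm, a bystander; origin at the centre of its underside.
- scoop: Steel spoon 170 mm long lying on the bench, a bystander; origin under its middle.
Things that resemble listed ones, but are neither listed nor needed, are in the scene too. What is shaped like the part that bears stud_handle but pink is not meant.

How it is judged:
By the outcome, as a careful person would: the job done as asked, in the order asked, and still so for the second after the job is handed in, with the robot touching nothing.
It also fails if it takes over 67 s, if anything falls off the work surface, if the arm or the gripper's body presses on something with over 40 N, if the wrist force passes 120 N, or if a joint passes its speed limit or range.

ROBOT

A 6-joint arm with a two-finger parallel gripper is mounted at the origin on the work surface. World frame = base frame: x ahead of the robot, y to its left, z up, the work surface at z = 0. Lengths are in m, angles in rad, forces in N, time in s.
With the tool pointing down it reaches from about 0.25 to 0.775 m from the base axis. Payload 8.9 kg.
Tool frame: the origin (TCP) lies midway between the tips of the shut fingers; the grasp point (between the pads) lies 19 mm behind it; z points along the fingers, y is the direction in which the jaws open and shut (so a half turn about z gives the same grasp; the last joint's range is limited). The gripper opens to 85 mm and grips with 20 to 120 N. Pads are 22 mm wide; open, the fingers measure 114 mm over their backs; the gripper's body (76 mm by 85 mm) begins 54 mm behind the grasp point. The pads swing forward as they close: fully open they stand 13 mm farther back than shut.
Start: joints at [1.184, 0.291, -0.153, 1.127, 0, 1.431], TCP at [0.129, 0.509, 0.231] pointing down, gripper open.
Joint ranges: [-2.52, 2.52], [-0.91, 1.74], [-1.3, 1.37], [-1.96, 2.02], [-1.52, 1.47], [-3.14, 3.14]. Speed limits (rad/s): [2.22, 2.22, 2.79, 3.14, 3.14, 3.14].

INTERFACE

Orientations are given as a unit quaternion [x, y, z, w].
In Python, from cell import env, vision, look_for, mark_of gives the robot as it stands.
- The arm moves only by the shell command python3 -m creep 'ROWS' [OPENING]. ROWS is JSON, a list of rows, each a list of 6 numbers: the shift along the tool's x, y, z in mm, then the turn, a rotation vector about the tool's x, y, z in rad. In form: [[dx, dy, dz, rx, ry, rz], ...]. A call has 1 to 20 rows; each row shifts and turns the commanded pose from where the row before left it, along the tool's axes as they then stand; what a row does not reach is not made up. A row lasts 1/8 s, in which the tool goes at most 62.5 mm and 10.7 degrees, less where a joint would pass 70% of its speed; a pose out of reach is approached as far as the arm can. A call is refused whole if a number of a shift passes 62.5 or a number of a turn 0.188, either way. A call with a gripper value outside its range is refused whole. OPENING is the finger opening in mm, from 0 to 85.4, set as the call begins (- or left out, the last holds). The fingers move at their own pace and stop on an object; the grip force is fixed at half the most. Time passes only in rows, so rows that do not move let the fingers close. It gives the time, the measured TCP pose, the force and the opening at its end, in the units of the state.
- env.get_state(): the state, without advancing time (a new reading comes with each control period).
- vision.capture(name): name is "scene" or "top" or "wrist"; returns the picture (384x512x3 uint8, red, green, blue); there is no depth.
- vision.calibration(name): a dict with "fx", "fy", "cx", "cy" (pixels), "position" and "rotation" of the camera in the world; the wrist camera has in their place "hand_eye" (4x4, takes a point from camera to tool coordinates, whose origin is the TCP and whose axes are the flange's). Camera axes: x right, y down, z forward; pixel columns grow to the right and rows downward; lengths in m; the calibration is good to about 2 mm. A picture is of the moment at which its call begins: read the wrist's pose just before it. calibration takes no time and is no camera call.
- env.job_done(): hands the job in, once; it reports no verdict.
Trained networks look in the newest picture that a camera, given by its name, has taken for a name from the list of things; names that differ only in an ending like _2 or _b are one class to them, and where a whole thing is asked for, a point or a joint stands for the part that bears it (a point fixed in the world has none). Each returns a list of dicts, best first, with "score" (0 to 1); they miss things now and then, are a little off and sometimes report something else, mostly with a low value. They report only what shows in the picture. A call takes as long as a camera call. They do not tell look-alikes from the thing itself.
- look_for(thing, camera): "location" ([row, column] in pixels, amid what is visible of it).
- mark_of(thing, camera): "location" ([row, column] in pixels: a listed point, or the origin of a listed thing).
The state is a dict: "time": time; "joint_pos": joint angles; "qvel": joint speeds; "joint_torque": joint torques, N m; "position": TCP position; "tool_rot": TCP orientation; "force": force on the tool from outside, world axes, zero at the start; "torque": the same for the moment, N m; "width": opening from 0.0 (shut) to 1.0 (fully open).
Only numpy, scipy, OpenCV 4.12 (cv2) and the standard library are available. Lean on these libraries where they do the work, as an engineer would, in place of code of your own. Each camera call takes 0.05 s, during which the arm holds its last target.

## Working session

There is one attempt and no reset: what is moved stays moved. The work goes in short steps, Python scripts to look and compute and a shell command to move; the robot and the scene stay as the last step left them, time stands still between calls to the robot, and variables do not carry over. Pictures are saved under pics/ and viewed, and the job is handed in when it is done.

```bash
ls; mkdir -p pics
python3 - <<'E'
from cell import env,vision,look_for,mark_of
import cv2,numpy as np
s=env.get_state();print({k:np.round(v,3).tolist() for k,v in s.items()})
for c in ["scene","top","wrist"]:
    im=vision.capture(c);cv2.imwrite(f"pics/{c}0.png",im[:,:,::-1])
    cal=vision.calibration(c);print(c,{k:np.round(v,4).tolist() for k,v in cal.items()})
    for t in ["stud_handle","stud_foot","rail","slot_mouth","stand","tongue_root"]:
        print(c,t,[(np.round(d["location"],1).tolist(),round(d["score"],2)) for d in mark_of(t,c)][:4])
E
```

```text
pics
{'time': 0.0, 'joint_pos': [1.184, 0.291, -0.154, 1.127, -0.0, 1.432], 'qvel': [-0.001, 0.001, 0.0, 0.001, -0.0, 0.001], 'joint_torque': [0.003, -53.715, 33.136, 0.016, -0.0, -0.0], 'position': [0.129, 0.509, 0.231], 'tool_rot': [0.124, 0.992, -0.001, -0.0], 'force': [-0.674, -0.335, -0.347], 'torque': [-0.011, -0.005, -0.021], 'width': 1.002}
scene {'fx': 454.8191, 'fy': 454.8191, 'cx': 262.7527, 'cy': 195.8779, 'position': [1.3462, 0.6823, 0.9651], 'rotation': [0.3964, 0.8159, -0.3817, -0.1774]}
scene stud_handle [([252.1, 359.0], 0.62), ([212.2, 331.0], 0.62), ([229.0, 364.1], 0.5), ([232.5, 332.7], 0.48)]
scene stud_foot [([245.3, 330.3], 0.73), ([225.9, 329.8], 0.69), ([262.5, 362.2], 0.52)]
scene rail [([195.8, 232.9], 0.74), ([306.9, 359.4], 0.46), ([245.9, 178.6], 0.36)]
scene slot_mouth [([228.6, 362.1], 0.68), ([187.6, 234.3], 0.64)]
scene stand [([169.9, 203.0], 0.58)]
scene tongue_root [([173.0, 205.7], 0.79)]
top {'fx': 444.5794, 'fy': 444.5794, 'cx': 259.9319, 'cy': 186.1209, 'position': [0.3102, 0.0049, 1.5563], 'rotation': [-0.7035, 0.7077, -0.0399, 0.0514]}
top stud_handle [([148.1, 145.0], 0.69), ([205.6, 179.0], 0.68), ([183.8, 164.5], 0.52), ([207.2, 206.0], 0.52)]
top stud_foot [([209.0, 177.5], 0.55), ([203.5, 206.4], 0.55), ([183.1, 173.2], 0.5), ([184.1, 195.7], 0.48)]
top rail [([185.5, 302.1], 0.61)]
top slot_mouth [([185.7, 305.2], 0.88)]
top stand [([186.2, 349.4], 0.94)]
top tongue_root [([190.5, 341.0], 0.9)]
wrist {'fx': 281.7414, 'fy': 281.7414, 'cx': 260.9425, 'cy': 190.3392, 'hand_eye': [[0.0015, -0.9564, -0.292, 0.0748], [1.0, 0.0016, -0.0001, 0.0006], [0.0006, -0.292, 0.9564, -0.1428], [0.0, 0.0, 0.0, 1.0]]}
wrist stud_handle []
wrist stud_foot []
wrist rail []
wrist slot_mouth []
wrist stand []
wrist tongue_root []
```

Run:
```python
import cv2
a=cv2.imread("pics/top0.png");cv2.imwrite("pics/top0b.png",cv2.resize(a[110:270,120:400],None,fx=2.8,fy=2.8,interpolation=cv2.INTER_CUBIC))
a=cv2.imread("pics/scene0.png");cv2.imwrite("pics/scene0b.png",cv2.resize(a[120:340,130:400],None,fx=2.7,fy=2.7,interpolation=cv2.INTER_CUBIC))
```

```text
(no output)
```

View pics/top0b.png

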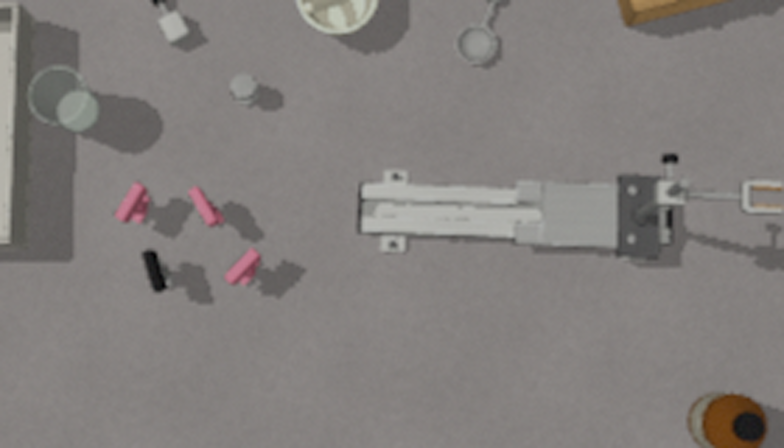

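View pics/scene0b.png

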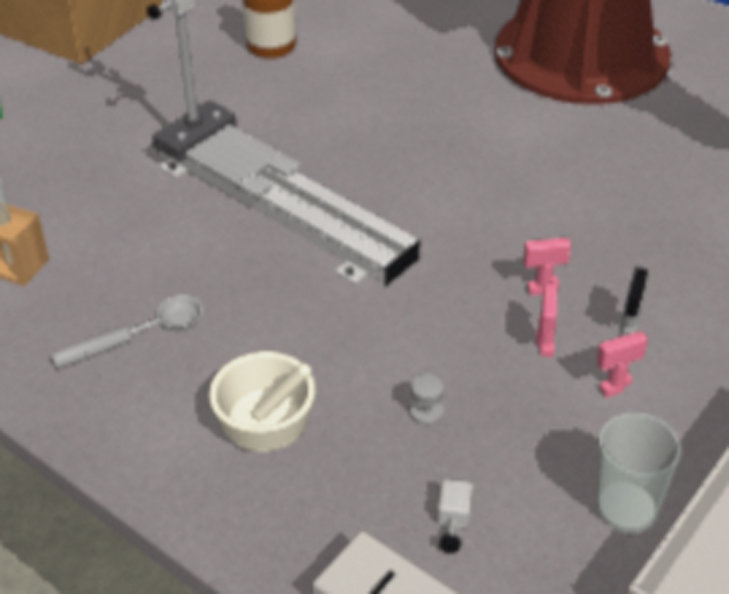

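```bash
ls pics
```

```text
scene0.png
scene0b.png
top0.png
top0b.png
wrist0.png
```

```bash
cat > h.py <<'E'
from cell import env,vision,look_for,mark_of
import cv2,numpy as np
from scipy.spatial.transform import Rotation as R
def cam(c,st=None):
    k=vision.calibration(c)
    if c=="wrist":
        st=st or env.get_state();T=np.eye(4);T[:3,:3]=R.from_quat(st["tool_rot"]).as_matrix();T[:3,3]=st["position"]
        M=T@np.array(k["hand_eye"]);return k,M[:3,:3],M[:3,3]
    r=np.array(k["rotation"]);r=R.from_quat(r).as_matrix() if r.size==4 else r
    return k,r,np.array(k["position"])
def ray(c,row,col,st=None):
    k,r,p=cam(c,st);d=r@np.array([(col-k["cx"])/k["fx"],(row-k["cy"])/k["fy"],1]);return p,d/np.linalg.norm(d)
def onz(c,row,col,z,st=None):
    p,d=ray(c,row,col,st);return p+d*(z-p[2])/d[2]
def proj(c,P,st=None):
    k,r,p=cam(c,st);q=(np.asarray(P)-p)@r;return np.array([k["cy"]+k["fy"]*q[1]/q[2],k["cx"]+k["fx"]*q[0]/q[2]])
def tri(l):
    A=np.zeros((3,3));b=np.zeros(3)
    for p,d in l:
        m=np.eye(3)-np.outer(d,d);A+=m;b+=m@p
    return np.linalg.solve(A,b)
E
python3 - <<'E'
from h import *
P=tri([ray("top",205.6,179),ray("scene",229,364.1)]);print("stud",P)
print(onz("top",205.6,179,.054),onz("scene",229,364.1,.054))
f=lambda x,y:(110+y/2.8,120+x/2.8)
for n,p in dict(h1=(149,252),h2=(161,290)).items(): print(n,onz("top",*f(*p),.069))
for n,p in dict(le=(360,184),le2=(360,238),slotL=(368,206),slotR=(515,208),stand=(0,0)).items(): print(n,onz("top",*f(*p),.03))
for t,l in dict(slot=(185.7,305.2),stand=(186.2,349.4),root=(190.5,341)).items(): print(t,onz("top",*l,.03))
for t,l in dict(slot=(187.6,234.3),stand=(169.9,203),root=(173,205.7)).items(): print("sc",t,onz("scene",*l,.03))
a=cv2.imread("pics/top0.png")
b=cv2.imread("pics/scene0.png")
o=np.hstack([cv2.resize(a[190:225,155:205],(800//2,280),interpolation=2),cv2.resize(b[205:255,335:385],(400,280),interpolation=2)])
cv2.imwrite("pics/stud.png",o)
cv2.imwrite("pics/rail.png",cv2.resize(a[165:210,240:370],None,fx=6,fy=6,interpolation=2))
E
```

```text
stud [0.4392592  0.3117351  0.04121459]
[0.44064056 0.3044559  0.054     ] [0.44861959 0.32112026 0.054     ]
h1 [0.45839497 0.32138637 0.069     ]
h2 [0.41252906 0.30601758 0.069     ]
le [0.54533014 0.06868166 0.03      ]
le2 [0.47793088 0.06878891 0.03      ]
slotL [0.51770859 0.05881652 0.03      ]
slotR [ 0.51391768 -0.1228369   0.03      ]
stand [0.78540828 0.5263412  0.03      ]
slot [ 0.50895394 -0.12713866  0.03      ]
stand [ 0.50613841 -0.27939107  0.03      ]
root [ 0.49139578 -0.25006614  0.03      ]
sc slot [ 0.5124334  -0.11554128  0.03      ]
sc stand [ 0.50566139 -0.26400359  0.03      ]
sc root [ 0.5126673  -0.24442831  0.03      ]
```

View pics/stud.png

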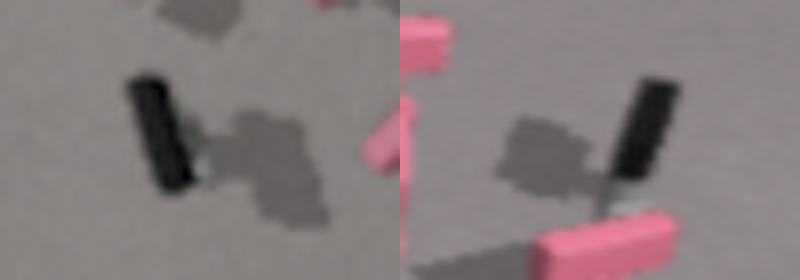

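View pics/rail.png

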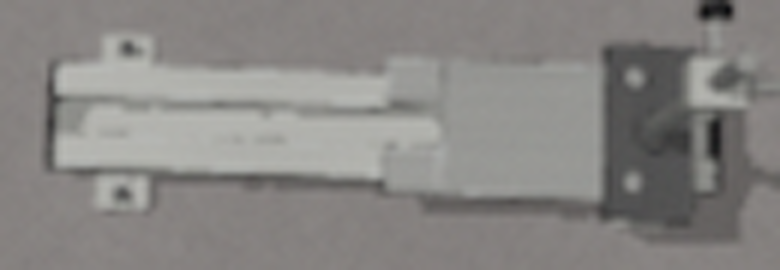

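```bash
cat >> h.py <<'E'
def plan(pos,yaw,st=None):
    "rotation first then shift. yaw=deg of tool x in world, tool down"
    st=st or env.get_state();R0=R.from_quat(st["tool_rot"])
    y=np.radians(yaw);X=np.array([np.cos(y),np.sin(y),0]);Z=np.array([0,0,-1.]);M=np.stack([X,np.cross(Z,X),Z],1)
    rv=(R0.inv()*R.from_matrix(M)).as_rotvec();d=np.array(pos)-st["position"]
    print("turn",rv.round(4),"shift mm after turn",(M.T@d*1000).round(1),"shift in current axes",(R0.as_matrix().T@d*1000).round(1))
def show():
    s=env.get_state();m=R.from_quat(s["tool_rot"]).as_matrix()
    print("t",round(s["time"],2),"pos",np.round(np.array(s["position"])*1000,1),"yaw",round(np.degrees(np.arctan2(m[1,0],m[0,0])),2),"tilt",m[:2,2].round(4),"F",np.round(s["force"],1),"T",np.round(s["torque"],2),"w",round(s["width"]*85.4,1),"j",np.round(s["joint_pos"],2))
    return s
E
python3 - <<'E'
from h import *
a=(206.9,175);b=(228.2,365.6)
print(tri([ray("top",*a),ray("scene",*b)]),onz("top",*a,.06),onz("scene",*b,.054))
plan([.45,.309,.175],198.5)
f=lambda x,y:(165+y/6,240+x/6)
for n,p in dict(ul=(52,62),ur=(380,70),ll=(52,168),lr=(380,181),s1=(80,101),s2=(430,110)).items(): print(n,onz("top",*f(*p),.03).round(4))
for n,p in dict(tongueend=(386,150),notchend=(441,125),root=(605,125)).items(): print(n,onz("top",*f(*p),.038).round(4))
E
```

```text
[0.43665345 0.31983844 0.04717837] [0.43579248 0.3167596  0.06      ] [0.44313131 0.322898   0.054     ]
turn [ 1.000e-04  0.000e+00 -5.707e-01] shift mm after turn [-241.2 -291.6   56.3] shift in current axes [-360.5 -115.1   56.3]
ul [0.5467 0.0683 0.03  ]
ur [ 0.5406 -0.1212  0.03  ]
ll [0.4849 0.0684 0.03  ]
lr [ 0.4761 -0.1201  0.03  ]
s1 [0.5237 0.0522 0.03  ]
s2 [ 0.5171 -0.1496  0.03  ]
tongueend [ 0.493  -0.1232  0.038 ]
notchend [ 0.5072 -0.1549  0.038 ]
root [ 0.5066 -0.2486  0.038 ]
```

```bash
python3 -m creep '[[0,0,0,0,0,-0.143],[0,0,0,0,0,-0.143],[0,0,0,0,0,-0.143],[0,0,0,0,0,-0.142],[-23.5,-28,5.6,0,0,0],[-23.5,-28,5.6,0,0,0],[-23.5,-28,5.6,0,0,0],[-23.5,-28,5.6,0,0,0],[-23.5,-28,5.6,0,0,0],[-23.5,-28,5.6,0,0,0],[-23.5,-28,5.6,0,0,0],[-23.5,-28,5.6,0,0,0],[-23.5,-28,5.6,0,0,0],[-23.5,-28,5.6,0,0,0],[0,0,0,0,0,0]]' 50
python3 - <<'E'
from h import *
s=show();im=vision.capture("wrist");cv2.imwrite("pics/w1.png",cv2.resize(im,(768,576))[:,:,::-1])
for t in ["stud_handle","stud_foot"]:
  for d in mark_of(t,"wrist")[:3]: print(t,d["score"],d["location"],onz("wrist",*d["location"],.054 if t=="stud_handle" else .0045,s))
E
```

```text
time: 2.92
position: [0.4422, 0.3168, 0.1748]
tool_rot: [-0.159, 0.987, -0.0, -0.0]
force: [-0.0, 0.5, 0.1]
width: 0.583
t 2.92 pos [442.2 316.8 174.8] yaw -161.65 tilt [-0.0001 -0.0005] F [-0.   0.5  0.1] T [ 0.01  0.01 -0.04] w 49.8 j [ 0.49  0.36 -0.2   1.01 -0.    0.17]
stud_handle 0.81 [234.6, 184.2] [0.51759155 0.25947585 0.054     ]
stud_handle 0.72 [179.0, 264.9] [0.43545876 0.31923403 0.054     ]
stud_handle 0.6 [263.4, 263.9] [0.52346841 0.34785552 0.054     ]
stud_foot 0.78 [168.0, 264.8] [0.43534787 0.31971881 0.0045    ]
stud_foot 0.75 [238.9, 264.3] [0.51959366 0.34753237 0.0045    ]
```

View pics/w1.png

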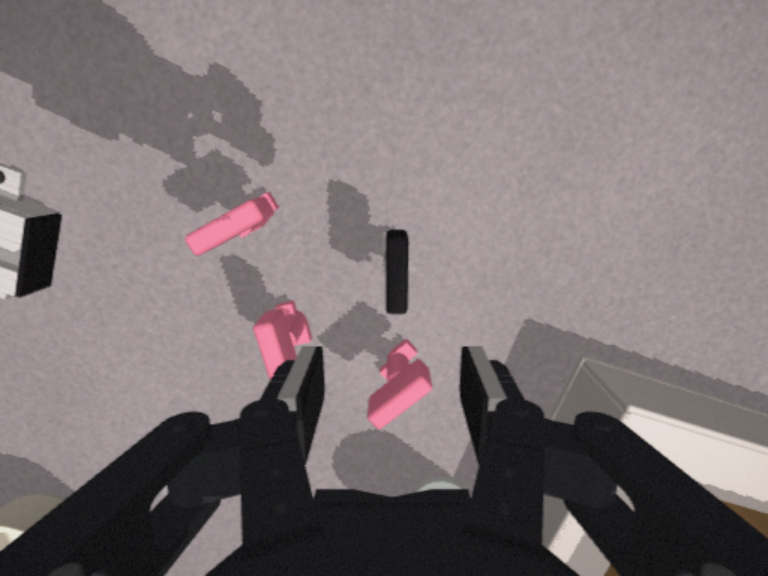

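Run:
```python
from h import *
s=show()
for z in (.054,.069): print(onz("wrist",180.9,264.7,z,s))
print(onz("wrist",153.5,264.8,.069,s),onz("wrist",208.5,264.5,.069,s))
p=onz("wrist",180.9,264.7,.066,s)
plan([p[0],p[1],.038],198.4)
```

```text
t 3.08 pos [439.9 318.3 175.3] yaw -161.47 tilt [-0.0005  0.0001] F [ 0.1 -0.1  0.5] T [-0.03  0.02  0.03] w 50.0 j [ 0.49  0.36 -0.2   1.01  0.    0.17]
[0.43519651 0.32131092 0.054     ]
[0.4314475  0.31983798 0.069     ]
[0.40756471 0.31178588 0.069     ] [0.45699287 0.32835184 0.069     ]
turn [ 0.0002 -0.0004  0.0022] shift mm after turn [  6.8   4.2 137.3] shift in current axes [  6.7   4.1 137.4]
```

```bash
python3 -m creep '[[3,2,20,0,0,0],[2,2,20,0,0,0],[0,0,15,0,0,0],[0,0,0,0,0,0],[0,0,0,0,0,0],[0,0,0,0,0,0]]'
python3 - <<'E'
from h import *
s=show();im=vision.capture("wrist");g=im.max(2)
n,l,st,c=cv2.connectedComponentsWithStats((g[:260]<50).astype(np.uint8))
for i in range(1,n):
    if st[i,4]>150: print(st[i],c[i])
cv2.imwrite("pics/w2.png",cv2.resize(im,(768,576))[:,:,::-1])
E
```

```text
time: 3.82
position: [0.435, 0.3206, 0.121]
tool_rot: [-0.161, 0.987, 0.0, 0.001]
force: [0.1, -0.5, -0.0]
width: 0.593
t 3.83 pos [435.  320.6 121. ] yaw -161.48 tilt [0.0011 0.0006] F [ 0.1 -0.5 -0. ] T [ 0.01 -0.03 -0.01] w 50.6 j [ 0.5   0.41 -0.29  0.87 -0.    0.18]
[ 248  171   19   69 1174] [257.120954   204.91908007]
[200 231  16  29 284] [209.42605634 248.32042254]
[307 231  16  29 285] [312.54035088 248.30877193]
[178 241  18  19 163] [186.37423313 250.52147239]
[327 241  18  19 159] [335.59119497 250.46540881]
```

View pics/w2.png

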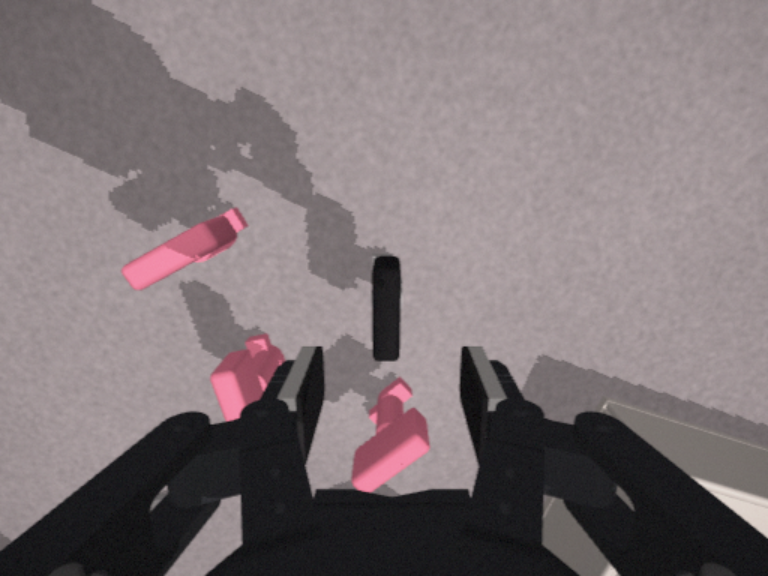

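Run:
```python
from h import *
s=show();k,r,p=cam("wrist",s)
X=R.from_quat(s["tool_rot"]).as_matrix()
for row in (171,174,177,180,240): 
    q=onz("wrist",row,257.4,.069,s); print(row,q,((q-s["position"])@X*1000).round(1))
b=onz("wrist",240.3,257.4,.069,s); 
c=b+X[:,0]*.025;c[2]=.054
print(c, "mark",[onz("wrist",*d["location"],.054,s) for d in mark_of("stud_handle","wrist")[:2]])
plan([c[0],c[1],.038],198.4,s)
```

```text
t 3.88 pos [435.  320.5 120.9] yaw -161.48 tilt [0.001  0.0005] F [-0.3  0.2 -0.3] T [ 0.03  0.04 -0.03] w 49.8 j [ 0.5   0.41 -0.29  0.87  0.    0.18]
171 [0.40770989 0.3094722  0.069     ] [29.4 -1.8 51.9]
174 [0.40977964 0.31016035 0.069     ] [27.2 -1.8 51.9]
177 [0.41186269 0.31085292 0.069     ] [25.  -1.8 51.9]
180 [0.41395916 0.31154996 0.069     ] [22.8 -1.8 51.9]
240 [0.45892236 0.3264993  0.069     ] [-24.6  -1.9  52. ]
[0.43545687 0.31864004 0.054     ] mark [array([0.44135161, 0.21293053, 0.054     ]), array([0.52497357, 0.35144261, 0.054     ])]
turn [0.0002 0.0011 0.002 ] shift mm after turn [ 0.1 -1.9 82.9] shift in current axes [ 0.2 -2.  82.9]
```

```bash
python3 -m creep '[[0,-1.9,20,0,0,0],[0,0,20,0,0,0],[0,0,20,0,0,0],[0,0,15,0,0,0],[0,0,8,0,0,0],[0,0,0,0,0,0],[0,0,0,0,0,0]]'; python3 -m creep '[[0,0,0,0,0,0],[0,0,0,0,0,0],[0,0,0,0,0,0],[0,0,0,0,0,0],[0,0,0,0,0,0]]' 0
python3 - <<'E'
from h import *
s=show();im=vision.capture("wrist")
cv2.imwrite("pics/w3.png",cv2.resize(im,(768,576))[:,:,::-1])
E
```

```text
time: 4.8
position: [0.4355, 0.3187, 0.0379]
tool_rot: [-0.161, 0.987, 0.0, 0.0]
force: [-0.3, 0.2, 0.2]
width: 0.586
time: 5.42
position: [0.4356, 0.3185, 0.0378]
tool_rot: [-0.161, 0.987, -0.0, 0.0]
force: [0.7, -1.8, 6.2]
width: 0.158
t 5.42 pos [435.6 318.5  37.8] yaw -161.49 tilt [ 0.0009 -0.0001] F [ 0.7 -1.8  6.2] T [-0.5   0.   -0.01] w 13.5 j [ 0.5   0.5  -0.39  0.68 -0.    0.17]
```

View pics/w3.png

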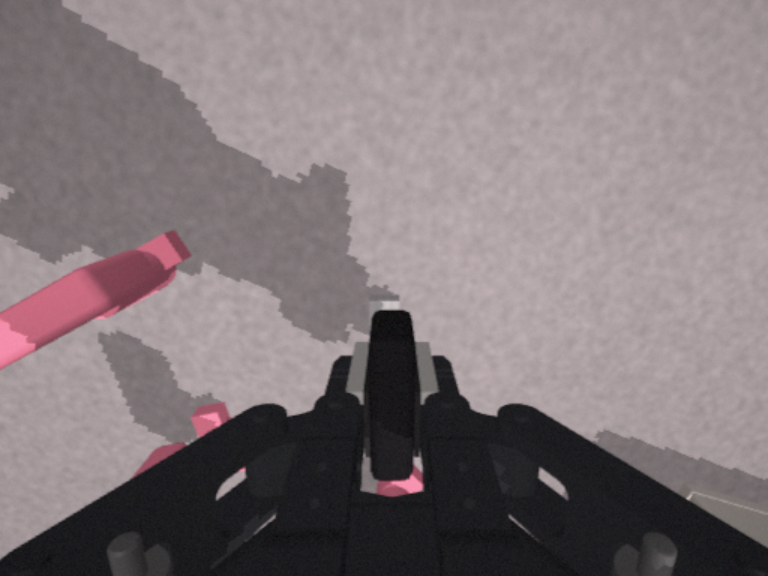

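```bash
python3 -m creep '[[0,0,-5,0,0,0],[0,0,-15,0,0,0],[0,0,-20,0,0,0],[0,0,-25,0,0,0.172],[0,0,-25,0,0,0.176],[0,0,0,0,0,0.176],[0,0,0,0,0,0.176],[0,0,0,0,0,0.176],[0,0,0,0,0,0.176],[0,0,0,0,0,0.176],[0,0,0,0,0,0.176],[0,0,0,0,0,0.176],[0,0,0,0,0,0.176],[0,0,0,0,0,0.176]]'; python3 -m creep '[[-20,5.1,0,0,0,0],[-32.5,8.4,0,0,0,0],[-32.5,8.4,0,0,0,0],[-32.5,8.4,0,0,0,0],[-32.5,8.4,0,0,0,0],[-32.5,8.4,0,0,0,0],[-32.5,8.4,0,0,0,0],[-32.5,8.4,0,0,0,0],[-32.5,8.4,0,0,0,0],[-32.5,8.4,0,0,0,0],[-32.5,8.4,0,0,0,0],[0,0,0,0,0,0],[0,0,0,0,0,0],[0,0,0,0,0,0],[0,0,0,0,0,0]]'
python3 - <<'E'
from h import *
s=show();im=vision.capture("wrist");np.save("w4.npy",im)
cv2.imwrite("pics/w4.png",cv2.resize(im,(768,576))[:,:,::-1])
t=vision.capture("top");cv2.imwrite("pics/t4.png",cv2.resize(t[110:270,200:400],None,fx=3.5,fy=3.5)[:,:,::-1])
E
```

```text
time: 7.22
position: [0.4351, 0.3186, 0.1282]
tool_rot: [0.722, 0.691, 0.0, -0.0]
force: [0.1, -0.4, -0.8]
width: 0.157
time: 9.1
position: [0.5109, -0.0289, 0.1274]
tool_rot: [0.72, 0.694, 0.0, -0.0]
force: [-0.7, -0.2, -1.3]
width: 0.151
t 9.1 pos [510.9 -28.9 127.4] yaw 87.88 tilt [0.     0.0001] F [-0.7 -0.2 -1.3] T [0.01 0.02 0.02] w 12.9 j [-0.2   0.35 -0.36  0.86  0.    1.41]
```

View pics/w4.png

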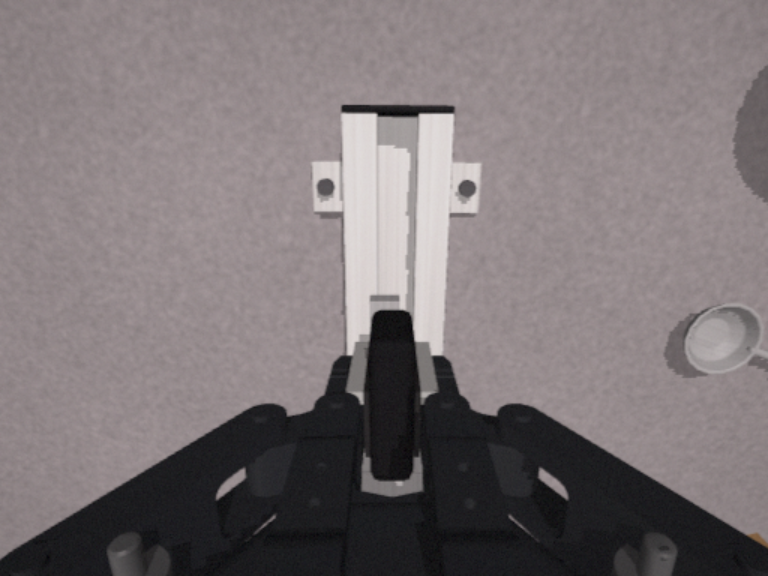

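View pics/t4.png

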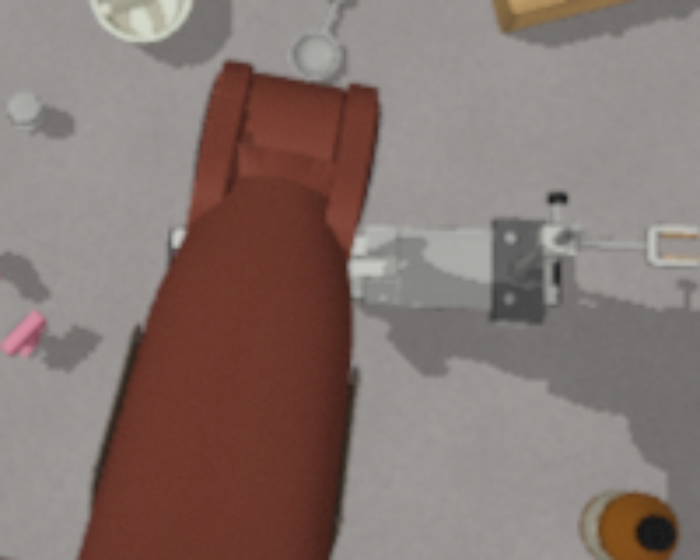

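Run:
```python
from h import *
s=show();im=np.load("w4.npy");g=cv2.cvtColor(im,cv2.COLOR_RGB2GRAY).astype(int)
for r in (80,90,100,130,150,170,190,197,199,202):print(r,g[r,222:308].tolist())
cv2.imwrite("pics/w4z.png",cv2.resize(im[70:240,210:320],None,fx=4.5/1.3,fy=4.5/1.3,interpolation=0)[:,:,::-1])
```

```text
t 9.2 pos [511.  -29.1 127.4] yaw 87.87 tilt [-0.  0.] F [ 0.3 -0.4 -1.2] T [-0.02 -0.04 -0.01] w 13.0 j [-0.2   0.35 -0.36  0.86  0.    1.41]
80 [150, 149, 148, 148, 147, 175, 206, 215, 215, 217, 216, 217, 217, 214, 214, 220, 219, 219, 218, 216, 216, 216, 218, 216, 216, 217, 218, 221, 207, 164, 146, 157, 157, 160, 159, 158, 156, 155, 156, 156, 159, 159, 161, 160, 156, 159, 158, 162, 158, 161, 159, 159, 158, 160, 156, 158, 137, 178, 215, 217, 217, 219, 219, 218, 215, 213, 218, 216, 219, 217, 218, 216, 216, 215, 216, 214, 215, 216, 218, 220, 181, 140, 144, 145, 146, 148]
90 [147, 147, 144, 143, 142, 150, 193, 217, 215, 216, 219, 215, 215, 213, 214, 217, 220, 219, 220, 218, 216, 217, 216, 216, 219, 219, 219, 222, 209, 166, 149, 160, 157, 162, 163, 156, 156, 156, 155, 156, 156, 158, 160, 157, 158, 161, 161, 161, 158, 160, 159, 159, 156, 156, 159, 150, 149, 192, 219, 219, 220, 219, 217, 216, 215, 215, 218, 220, 220, 219, 220, 216, 215, 217, 216, 216, 215, 219, 221, 196, 163, 149, 147, 141, 142, 143]
100 [153, 151, 147, 146, 148, 128, 182, 218, 217, 220, 217, 215, 216, 216, 213, 218, 220,
[... 2689 characters left out ...]
 116, 116, 117, 118, 117, 115, 114, 119, 117, 115, 114, 179, 211, 212, 212, 182, 156, 152, 149, 157, 133, 178, 214, 214, 214, 214, 214, 214, 212, 211, 214, 210, 207, 208, 207, 211, 211, 211, 212, 211, 213, 180, 153, 152, 152, 148, 147, 146, 144, 145, 146, 144, 147]
202 [138, 143, 145, 146, 145, 143, 121, 103, 163, 205, 211, 210, 214, 216, 217, 212, 212, 214, 212, 208, 210, 208, 211, 207, 186, 173, 173, 170, 169, 168, 171, 172, 172, 167, 168, 171, 175, 172, 165, 168, 169, 170, 171, 166, 193, 213, 212, 212, 185, 154, 153, 151, 154, 137, 177, 213, 212, 214, 217, 216, 213, 211, 212, 213, 208, 208, 207, 210, 211, 210, 211, 210, 211, 213, 172, 138, 146, 145, 143, 141, 140, 141, 143, 144, 149, 148]
```

View pics/w4z.png

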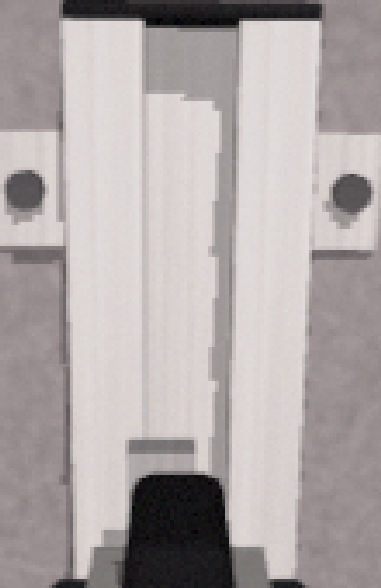

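Run:
```python
from h import *
s=env.get_state();s["position"]=np.array([.5109,-.0290,.1274])
M=R.from_quat(s["tool_rot"]).as_matrix()
T=lambda r,c,z:((onz("wrist",r,c,z,s)-s["position"])@M*1000).round(2)
for n,z,L in [("railL",.03,[(80,227),(100,227.7),(150,229),(170,229.4),(190,229.9)]),("railR",.03,[(80,302),(90,301.3),(150,299),(170,298),(190,297)]),("slotL",.03,[(80,250.6),(190,250.8)]),("slotR",.03,[(80,279),(90,278.8),(100,278.3),(150,277),(190,276),(199,275.8)]),("foot",.0985,[(197,246),(197,265.9)]),("footlow",.0895,[(197,246),(197,265.9)])]:
    a=np.array([T(*p,z)[:2] for p in L]);f=np.polyfit(a[:,0],a[:,1],1);print(n,a.tolist(),"y at x=0:",f[1].round(2),"slope deg",np.degrees(f[0]).round(2))
```

```text
railL [[93.44, -27.33], [78.28, -27.27], [37.62, -27.51], [20.15, -27.71], [1.92, -27.83]] y at x=0: -27.81 slope deg 0.34
railR [[93.53, 32.37], [86.03, 32.14], [37.71, 32.27], [20.23, 32.12], [2.0, 31.95]] y at x=0: 32.03 slope deg 0.16
slotL [[93.47, -8.55], [1.94, -9.21]] y at x=0: -9.22 slope deg 0.41
slotR [[93.51, 14.06], [86.0, 14.05], [78.34, 13.8], [37.68, 13.48], [1.97, 13.24], [-6.49, 13.21]] y at x=0: 13.22 slope deg 0.49
foot [[18.09, -9.81], [18.11, 2.96]] y at x=0: -11560.28 slope deg 36583.36
footlow [[15.11, -10.3], [15.13, 3.14]] y at x=0: -10164.22 slope deg 38502.76
```

```bash
python3 -m creep '[[0,2.3,10,0,0,0.006],[0,0,15,0,0,0],[0,0,15,0,0,0],[0,0,12,0,0,0],[0,0,0,0,0,0],[0,0,0,0,0,0],[0,0,0,0,0,0]]'
python3 - <<'E'
from h import *
s=show();im=vision.capture("wrist");np.save("w5.npy",im)
cv2.imwrite("pics/w5z.png",cv2.resize(im[70:240,200:330],None,fx=3.5,fy=3.5,interpolation=0)[:,:,::-1])
g=cv2.cvtColor(im,cv2.COLOR_RGB2GRAY).astype(int)
for r in (30,80,120,150,170,180,185,190,195,198):print(r,g[r,210:318].tolist())
E
```

```text
time: 10.07
position: [0.5138, -0.0298, 0.0758]
tool_rot: [0.722, 0.691, 0.0, 0.0]
force: [0.8, -0.2, -2.0]
width: 0.155
t 10.07 pos [513.8 -29.8  75.8] yaw 87.48 tilt [ 0.0009 -0.0002] F [ 0.8 -0.2 -2. ] T [-0.01  0.02 -0.01] w 13.2 j [-0.2   0.42 -0.42  0.74  0.    1.41]
30 [136, 135, 138, 140, 139, 135, 134, 132, 135, 132, 139, 140, 140, 142, 140, 139, 139, 137, 142, 142, 139, 141, 137, 137, 135, 134, 135, 137, 136, 133, 134, 138, 139, 140, 138, 137, 137, 140, 139, 139, 139, 140, 140, 142, 143, 144, 137, 137, 135, 136, 136, 139, 139, 137, 138, 134, 137, 138, 143, 143, 143, 143, 138, 139, 139, 138, 141, 143, 143, 144, 144, 139, 139, 138, 143, 142, 142, 144, 142, 138, 137, 132, 133, 133, 133, 133, 136, 136, 138, 141, 139, 136, 138, 137, 141, 145, 143, 140, 136, 134, 133, 133, 139, 138, 139, 138, 136, 137]
80 [145, 144, 174, 204, 211, 212, 212, 213, 211, 212, 211, 211, 207, 207, 210, 214, 213, 214, 216, 215, 213, 211, 213, 213, 214, 213, 211, 211, 216, 215, 216, 209, 147, 128, 152, 152, 156, 155, 155, 158, 155, 152, 152, 150, 152, 150, 153, 156, 155, 156, 154, 155, 155, 156, 156, 157
[... 3921 characters left out ...]
 215, 214, 207, 207, 209, 208, 209, 208, 210, 210, 209, 210, 208, 209, 209, 179, 142, 139, 143, 145, 149, 149, 148, 149, 145, 151, 149, 148, 142, 144, 143]
198 [143, 142, 142, 141, 143, 144, 143, 147, 186, 207, 209, 209, 209, 211, 214, 211, 212, 208, 211, 212, 212, 208, 209, 205, 208, 209, 210, 210, 208, 207, 209, 211, 210, 202, 153, 169, 167, 122, 116, 115, 114, 114, 113, 116, 116, 113, 113, 115, 118, 115, 113, 111, 113, 116, 115, 113, 173, 207, 210, 210, 182, 150, 149, 152, 152, 136, 174, 207, 210, 211, 215, 214, 213, 214, 213, 210, 209, 213, 211, 208, 208, 208, 205, 208, 208, 207, 208, 209, 209, 210, 208, 206, 159, 130, 141, 144, 146, 147, 146, 144, 142, 142, 145, 147, 147, 146, 144, 144]
```

View pics/w5z.png

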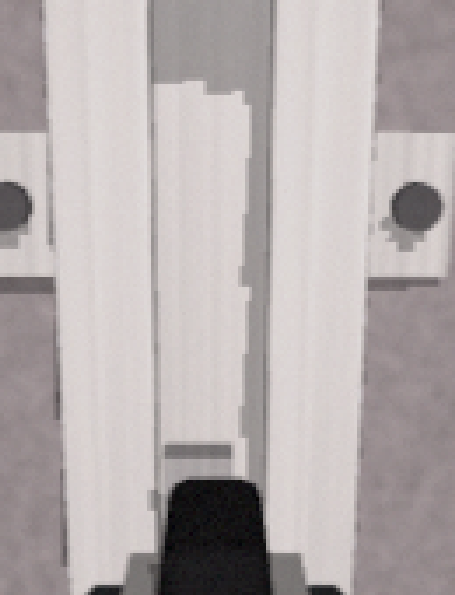

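Run:
```python
from h import *
s=env.get_state();s["position"]=np.array([.5137,-.0298,.0758])
M=R.from_quat(s["tool_rot"]).as_matrix()
T=lambda r,c,z:((onz("wrist",r,c,z,s)-s["position"])@M*1000).round(2)
for n,z,L in [("railL",.03,[(80,212),(170,216.4),(180,216.8),(190,217),(198,217.8)]),("railR",.03,[(80,307.3),(150,304),(170,303),(185,302),(198,301.8)]),("slotL",.03,[(80,241.8),(120,242.7),(150,243),(170,243.4),(198,243.8)]),("slotR",.03,[(80,278),(120,277),(170,276),(180,276),(198,275.7)]),("foot",.047,[(198,246),(198,266)]),("foot",.038,[(202,246.5),(202,266)])]:
    a=np.array([T(*p,z)[:2] for p in L]);f=np.polyfit(a[:,0],a[:,1],1);print(n,a.tolist(),"y at x=0:",f[1].round(2),"slope deg",np.degrees(f[0]).round(2))
```

```text
railL [[89.47, -30.9], [31.93, -30.73], [24.86, -30.77], [17.62, -30.95], [11.72, -30.65]] y at x=0: -30.74 slope deg -0.1
railR [[89.56, 28.65], [45.73, 28.62], [32.01, 28.56], [21.33, 28.35], [11.79, 28.63]] y at x=0: 28.49 slope deg 0.1
slotL [[89.5, -12.29], [65.21, -12.15], [45.67, -12.29], [31.96, -12.25], [11.74, -12.3]] y at x=0: -12.28 slope deg 0.03
slotR [[89.54, 10.34], [65.25, 10.15], [31.98, 10.07], [24.9, 10.19], [11.77, 10.21]] y at x=0: 10.12 slope deg 0.1
foot [[17.45, -9.81], [17.47, 3.03]] y at x=0: -11212.71 slope deg 36783.89
foot [[11.57, -10.01], [11.58, 3.22]] y at x=0: -15317.12 slope deg 75802.32
```

```bash
python3 -m creep '[[0,-0.8,3,0,0,0],[0,0,3,0,0,0],[0,0,3,0,0,0],[0,0,2,0,0,0],[0,0,0,0,0,0]]'; python3 -c "
from h import *;show()"
```

```text
time: 10.75
position: [0.5124, -0.0297, 0.0641]
tool_rot: [0.722, 0.691, -0.0, -0.0]
force: [-0.0, -1.1, -1.6]
width: 0.156
t 10.75 pos [512.4 -29.7  64.1] yaw 87.48 tilt [-0.0004  0.0001] F [-0.  -1.1 -1.6] T [0.1  0.02 0.04] w 13.3 j [-0.2   0.43 -0.43  0.71  0.    1.41]
```

```bash
python3 -m creep '[[0,0,3,0,0,0],[0,0,3,0,0,0],[0,0,3,0,0,0],[0,0,3,0,0,0],[0,0,3,0,0,0],[0,0,1.5,0,0,0],[0,0,0,0,0,0]]'
python3 - <<'E'
from h import *
show()
im=vision.capture("wrist");cv2.imwrite("pics/w6z.png",cv2.resize(im[70:330,150:370],None,fx=2.2,fy=2.2)[:,:,::-1])
E
```

```text
time: 11.62
position: [0.5125, -0.0297, 0.0477]
tool_rot: [0.722, 0.691, -0.0, -0.0]
force: [-0.0, -0.3, -2.6]
width: 0.152
t 11.62 pos [512.5 -29.7  47.7] yaw 87.48 tilt [-0.0002  0.    ] F [-0.  -0.3 -2.6] T [-0.05  0.02 -0.04] w 13.0 j [-0.2   0.45 -0.45  0.67 -0.    1.41]
```

View pics/w6z.png

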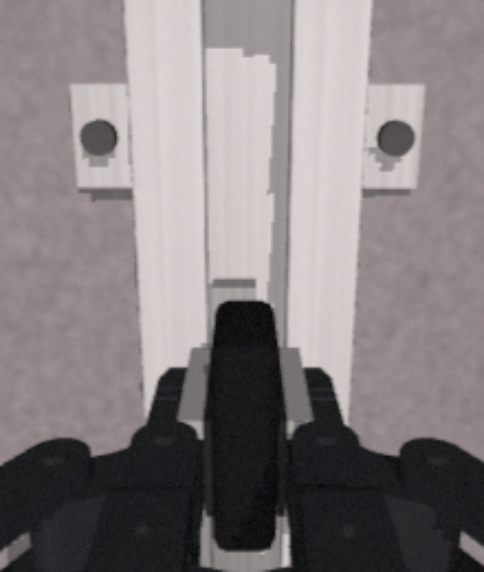

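```bash
python3 -m creep '[[-4,0,1,0,0,0],[-8,0,0,0,0,0],[-8,0,0,0,0,0],[-8,0,0,0,0,0],[-8,0,0,0,0,0],[-8,0,0,0,0,0],[-8,0,0,0,0,0],[-8,0,0,0,0,0],[-5,0,0,0,0,0],[0,0,0,0,0,0],[0,0,0,0,0,0]]'
python3 - <<'E'
from h import *
show()
im=vision.capture("scene");cv2.imwrite("pics/s7.png",cv2.resize(im[140:280,180:340],None,fx=4.5,fy=4.2)[:,:,::-1])
E
```

```text
time: 13.05
position: [0.5097, -0.0945, 0.0468]
tool_rot: [0.722, 0.691, 0.0, -0.0]
force: [-0.7, 0.5, -0.9]
width: 0.154
t 13.05 pos [509.7 -94.5  46.8] yaw 87.48 tilt [-0.      0.0001] F [-0.7  0.5 -0.9] T [0.01 0.   0.02] w 13.2 j [-0.32  0.46 -0.44  0.67  0.    1.29]
```

View pics/s7.png

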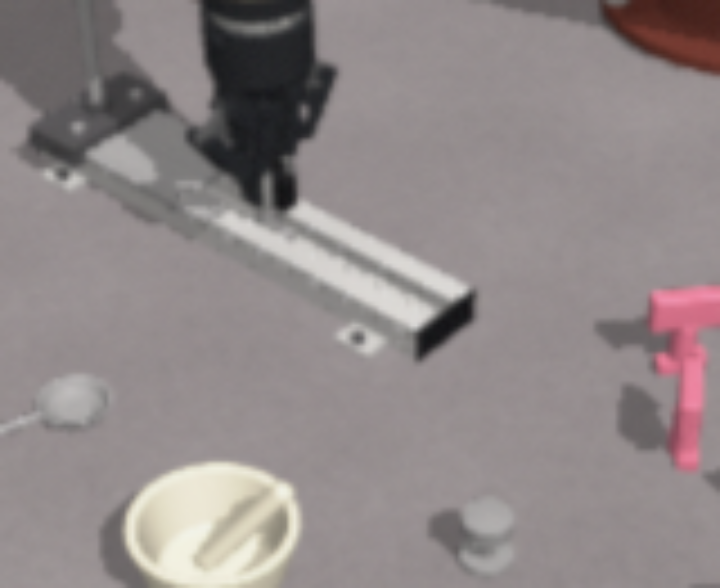

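```bash
python3 -m creep '[[-4,0,0,0,0,0],[-4,0,0,0,0,0],[-4,0,0,0,0,0],[-4,0,0,0,0,0],[-3,0,0,0,0,0],[-3,0,0,0,0,0],[-3,0,0,0,0,0],[0,0,0,0,0,0]]'; python3 -c "
from h import *;show()"; python3 -m creep '[[-2,0,0,0,0,0],[-2,0,0,0,0,0],[-2,0,0,0,0,0],[-2,0,0,0,0,0],[-2,0,0,0,0,0],[0,0,0,0,0,0]]'; python3 -c "
from h import *;show()"
```

```text
time: 14.1
position: [0.5086, -0.1198, 0.0468]
tool_rot: [0.723, 0.691, 0.0, 0.0]
force: [-0.3, -0.4, -1.4]
width: 0.154
t 14.1 pos [ 508.6 -119.8   46.8] yaw 87.47 tilt [ 0.0001 -0.    ] F [-0.3 -0.4 -1.4] T [0.05 0.01 0.05] w 13.2 j [-0.37  0.47 -0.43  0.68  0.    1.24]
time: 14.85
position: [0.5081, -0.1297, 0.0468]
tool_rot: [0.723, 0.691, 0.0, 0.0]
force: [0.4, 0.2, -1.3]
width: 0.155
t 14.85 pos [ 508.1 -129.7   46.8] yaw 87.47 tilt [ 0. -0.] F [ 0.4  0.2 -1.3] T [0.01 0.03 0.02] w 13.2 j [-0.39  0.47 -0.42  0.68 -0.    1.23]
```

```bash
for i in 1 ; do python3 -m creep '[[-1,0,0,0,0,0],[-1,0,0,0,0,0],[-1,0,0,0,0,0],[-1,0,0,0,0,0],[-1,0,0,0,0,0],[-1,0,0,0,0,0],[0,0,0,0,0,0]]'; done;  python3 -c "
from h import *;show()"
```

```text
time: 15.72
position: [0.5079, -0.1357, 0.0468]
tool_rot: [0.723, 0.691, -0.0, -0.0]
force: [-0.7, -0.4, -1.7]
width: 0.154
t 15.72 pos [ 507.9 -135.7   46.8] yaw 87.47 tilt [-0. -0.] F [-0.7 -0.4 -1.7] T [ 0.02  0.03 -0.02] w 13.1 j [-0.4   0.47 -0.42  0.68 -0.    1.21]
```

```bash
python3 -m creep '[[-1,0,0,0,0,0],[-1,0,0,0,0,0],[-1,0,0,0,0,0],[0,0,0,0,0,0]]';  python3 -c "
from h import *;show()"
```

```text
time: 16.23
position: [0.5078, -0.1387, 0.0468]
tool_rot: [0.723, 0.691, -0.0, 0.0]
force: [-0.6, -0.2, -1.9]
width: 0.152
t 16.23 pos [ 507.8 -138.7   46.8] yaw 87.47 tilt [ 0.0001 -0.0001] F [-0.6 -0.2 -1.9] T [0.   0.01 0.  ] w 13.0 j [-0.41  0.47 -0.42  0.68 -0.    1.21]
```

Now half-millimetre steps, with a force check after each couple.

```bash
python3 -m creep '[[-0.6,0,0,0,0,0],[-0.6,0,0,0,0,0],[-0.6,0,0,0,0,0],[0,0,0,0,0,0]]'
```

```text
time: 16.73
position: [0.5077, -0.1404, 0.0468]
tool_rot: [0.723, 0.691, -0.0, -0.0]
force: [0.6, 0.5, -1.3]
width: 0.157
```

```bash
python3 -m creep '[[-0.6,0,0,0,0,0],[-0.6,0,0,0,0,0],[-0.6,0,0,0,0,0],[0,0,0,0,0,0]]'
```

```text
time: 17.23
position: [0.5076, -0.1422, 0.0468]
tool_rot: [0.723, 0.691, 0.0, -0.0]
force: [0.2, 0.4, -1.3]
width: 0.153
```

```bash
python3 -m creep '[[-0.6,0,0,0,0,0],[-0.6,0,0,0,0,0],[0,0,0,0,0,0]]'
```

```text
time: 17.6
position: [0.5076, -0.1434, 0.0468]
tool_rot: [0.723, 0.691, 0.0, 0.0]
force: [0.4, -0.9, -1.5]
width: 0.153
```

```bash
python3 -m creep '[[-0.6,0,0,0,0,0],[-0.6,0,0,0,0,0],[0,0,0,0,0,0]]'
```

```text
time: 17.98
position: [0.5075, -0.1441, 0.0468]
tool_rot: [0.722, 0.691, 0.0, -0.0]
force: [-0.4, 4.2, -0.4]
width: 0.151
```

```bash
python3 -m creep '[[-0.6,0,0,0,0,0],[-0.4,0,0,0,0,0],[0,0,0,0,0,0]]'
```

```text
time: 18.35
position: [0.5074, -0.1444, 0.0468]
tool_rot: [0.722, 0.692, 0.001, -0.001]
force: [1.0, 7.6, 1.3]
width: 0.152
```

```bash
python3 -m creep '[[-0.5,0,0,0,0,0],[-0.4,0,0,0,0,0],[0,0,0,0,0,0]]'
```

```text
time: 18.73
position: [0.5074, -0.1446, 0.0468]
tool_rot: [0.722, 0.692, 0.001, -0.001]
force: [1.2, 10.4, 2.5]
width: 0.155
```

```bash
python3 -m creep '[[0,0,0,0,0,0.06],[0,0,0,0,0,0.071],[0,0,0,0,0,0.065],[0,0,0,0,0,0.066],[0,0,0,0,0,0]]';python3 -c "
from h import *;show()"
```

```text
time: 19.35
position: [0.5092, -0.1448, 0.0471]
tool_rot: [0.806, 0.591, 0.002, -0.0]
force: [6.3, 11.4, -1.8]
width: 0.153
t 19.35 pos [ 509.2 -144.8   47.1] yaw 72.5 tilt [0.0036 0.0034] F [ 6.3 11.4 -1.8] T [ 2.48 -1.57  0.1 ] w 13.1 j [-0.42  0.47 -0.41  0.68  0.    1.46]
```

```bash
python3 -m creep '[[0.2,-1.3,0,0,0,0],[0,0,0,0,0,0],[0,0,0,0,0,0]]';python3 -c "
from h import *;show()"
```

```text
time: 19.73
position: [0.5076, -0.1447, 0.0471]
tool_rot: [0.806, 0.592, 0.002, -0.0]
force: [5.0, 8.8, -0.6]
width: 0.154
t 19.73 pos [ 507.6 -144.7   47.1] yaw 72.54 tilt [0.0028 0.0026] F [ 5.   8.8 -0.6] T [ 2.03 -1.2   0.05] w 13.2 j [-0.42  0.47 -0.42  0.68  0.    1.46]
```

```bash
python3 -m creep '[[0,0,0,0,0,0.065],[0,0,0,0,0,0.065],[0,0,0,0,0,0.065],[0,0,0,0,0,0.066],[0,0,0,0,0,0]]';python3 -c "
from h import *;show()"
```

```text
time: 20.35
position: [0.5078, -0.1448, 0.0472]
tool_rot: [0.877, 0.481, 0.002, -0.0]
force: [5.3, 8.3, -0.5]
width: 0.153
t 20.35 pos [ 507.8 -144.8   47.2] yaw 57.53 tilt [0.0032 0.0023] F [ 5.3  8.3 -0.5] T [ 1.97 -1.31  0.09] w 13.1 j [-0.42  0.47 -0.41  0.68  0.    1.72]
```

```bash
python3 -m creep '[[0,0,0,0,0,0.065],[0,0,0,0,0,0.065],[0,0,0,0,0,0.065],[0,0,0,0,0,0.067],[0,0,0,0,0,0]]';python3 -c "
from h import *;show()"
```

```text
time: 20.98
position: [0.5076, -0.145, 0.0471]
tool_rot: [0.932, 0.362, 0.002, -0.0]
force: [4.5, 7.1, -1.2]
width: 0.15
t 20.98 pos [ 507.6 -145.    47.1] yaw 42.5 tilt [0.0027 0.002 ] F [ 4.5  7.1 -1.2] T [ 1.67 -1.16  0.02] w 12.8 j [-0.42  0.47 -0.41  0.68  0.    1.98]
```

```bash
python3 -m creep '[[0,0,0,0,0,0.065],[0,0,0,0,0,0.065],[0,0,0,0,0,0.065],[0,0,0,0,0,0.067],[0,0,0,0,0,0]]';python3 -c "
from h import *;show()"
```

```text
time: 21.6
position: [0.5074, -0.1452, 0.0471]
tool_rot: [0.971, 0.238, 0.001, -0.0]
force: [4.1, 6.4, -0.7]
width: 0.149
t 21.6 pos [ 507.4 -145.2   47.1] yaw 27.48 tilt [0.0023 0.0014] F [ 4.1  6.4 -0.7] T [ 1.43 -0.91 -0.03] w 12.8 j [-0.42  0.47 -0.42  0.68  0.    2.24]
```

```bash
python3 -m creep '[[-0.2,0.3,0,0,0,0.065],[0,0,0,0,0,0.065],[0,0,0,0,0,0.065],[0,0,0,0,0,0.067],[0,0,0,0,0,0]]';python3 -c "
from h import *;show()"
```

```text
time: 22.22
position: [0.5079, -0.1456, 0.0472]
tool_rot: [0.994, 0.109, 0.002, -0.001]
force: [5.0, 6.3, -2.4]
width: 0.158
t 22.23 pos [ 507.9 -145.6   47.2] yaw 12.48 tilt [0.0034 0.0014] F [ 5.   6.3 -2.4] T [ 1.45 -1.35 -0.03] w 13.5 j [-0.42  0.47 -0.41  0.68  0.    2.5 ]
```

```bash
python3 -m creep '[[0,0.2,0,0,0,0.065],[0,0,0,0,0,0.065],[0,0,0,0,0,0.065],[0,0,0,0,0,0.066],[0,0,0,0,0,0]]';python3 -c "
from h import *;s=show()
im=vision.capture('wrist');np.save('w8.npy',im);cv2.imwrite('pics/w8.png',cv2.resize(im,(768,576))[:,:,::-1])"
```

```text
time: 22.85
position: [0.5078, -0.146, 0.0472]
tool_rot: [1.0, -0.022, 0.002, -0.001]
force: [4.4, 5.6, -0.8]
width: 0.151
t 22.85 pos [ 507.8 -146.    47.2] yaw -2.49 tilt [0.0031 0.0011] F [ 4.4  5.6 -0.8] T [ 1.3  -1.22 -0.07] w 12.9 j [-0.42  0.47 -0.41  0.68  0.    2.77]
```

View pics/w8.png

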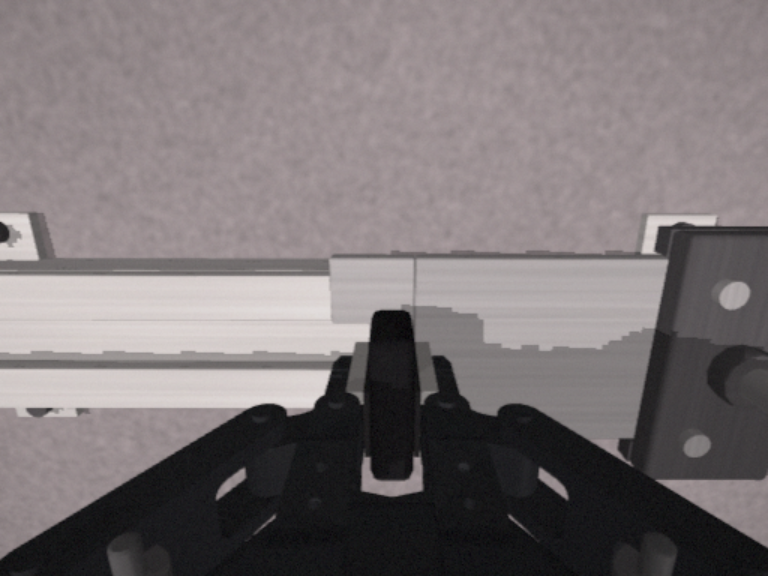

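```bash
python3 -m creep '[[0.4,0,0.5,0,0,0],[0.4,0,0.5,0,0,0],[0,0,0,0,0,0],[0,0,0,0,0,0]]';python3 -c "
from h import *;s=show()"
```

```text
time: 23.4
position: [0.508, -0.146, 0.0463]
tool_rot: [1.0, -0.021, 0.001, -0.001]
force: [2.2, 5.8, 3.1]
width: 0.152
t 23.4 pos [ 508.  -146.    46.3] yaw -2.44 tilt [0.0021 0.001 ] F [2.2 5.8 3.1] T [ 1.31 -0.57 -0.01] w 13.0 j [-0.42  0.48 -0.41  0.68  0.    2.76]
```

```bash
python3 -m creep '[[0,0,0,0,0,0],[0,0,0,0,0,0],[0,0,0,0,0,0],[0,0,0,0,0,0]]' 34;python3 -c "
from h import *;s=show()
im=vision.capture('wrist');np.save('w9.npy',im);cv2.imwrite('pics/w9.png',cv2.resize(im,(768,576))[:,:,::-1])"
```

```text
time: 23.9
position: [0.507, -0.1467, 0.0458]
tool_rot: [1.0, -0.022, -0.0, 0.0]
force: [-0.5, 0.3, 0.1]
width: 0.398
t 23.9 pos [ 507.  -146.7   45.8] yaw -2.48 tilt [-0.     -0.0002] F [-0.5  0.3  0.1] T [-0.   -0.01 -0.01] w 34.0 j [-0.42  0.48 -0.41  0.68 -0.    2.76]
```

View pics/w9.png

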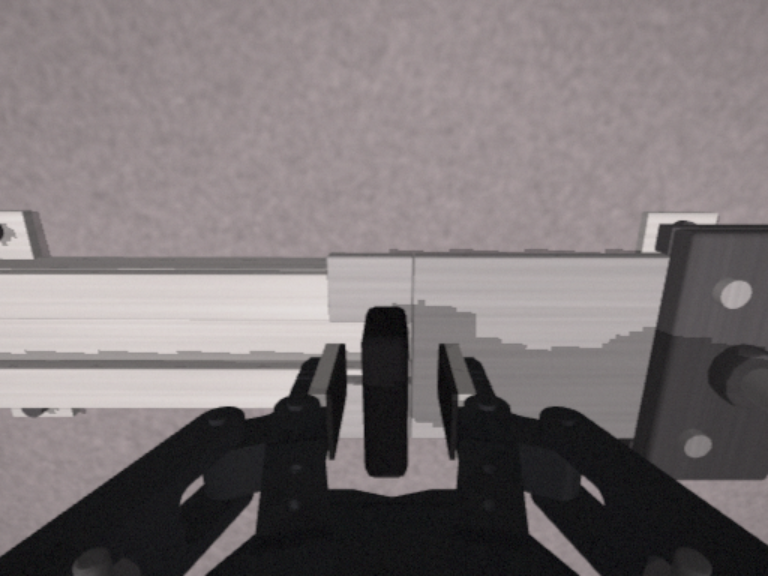

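```bash
python3 -m creep '[[0,-0.6,-5,0,0,0],[0,0,-10,0,0,0],[0,0,-20,0,0,0],[0,0,-25,0,0,0],[0,0,-20,0,0,0],[0,0,-15,0,0,0],[0,0,0,0,0,0],[0,0,0,0,0,0],[0,0,0,0,0,0]]';python3 - <<'E'
from h import *
s=show()
im=vision.capture('wrist');np.save('w10.npy',im);cv2.imwrite('pics/w10.png',cv2.resize(im,(768,576))[:,:,::-1])
cv2.imwrite('pics/w10z.png',cv2.resize(im[110:270,180:350],None,fx=3.6,fy=3.6,interpolation=0)[:,:,::-1])
E
```

```text
time: 25.08
position: [0.5065, -0.1457, 0.14]
tool_rot: [1.0, -0.022, -0.001, -0.0]
force: [0.8, 0.3, 0.5]
width: 0.398
t 25.07 pos [ 506.5 -145.7  140. ] yaw -2.48 tilt [-0.0013  0.0006] F [0.8 0.3 0.5] T [-0.01  0.03 -0.01] w 34.0 j [-0.42  0.37 -0.3   0.91  0.    2.77]
```

View pics/w10.png

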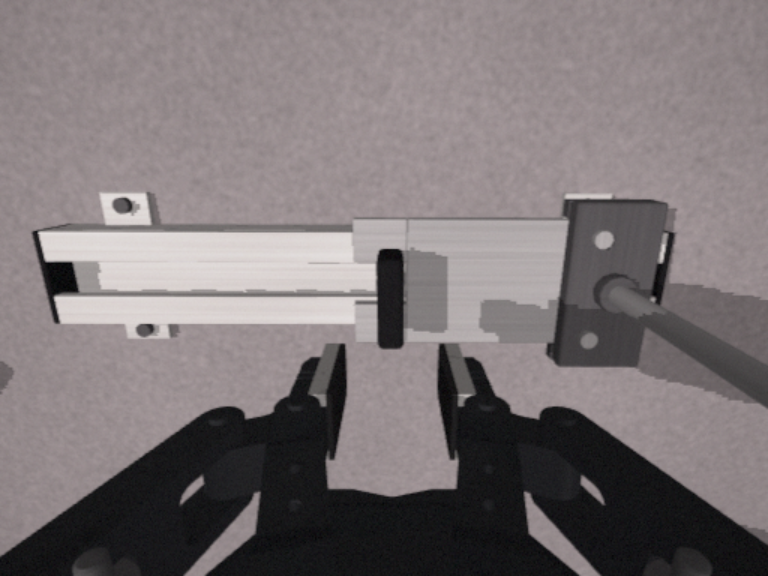

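View pics/w10z.png

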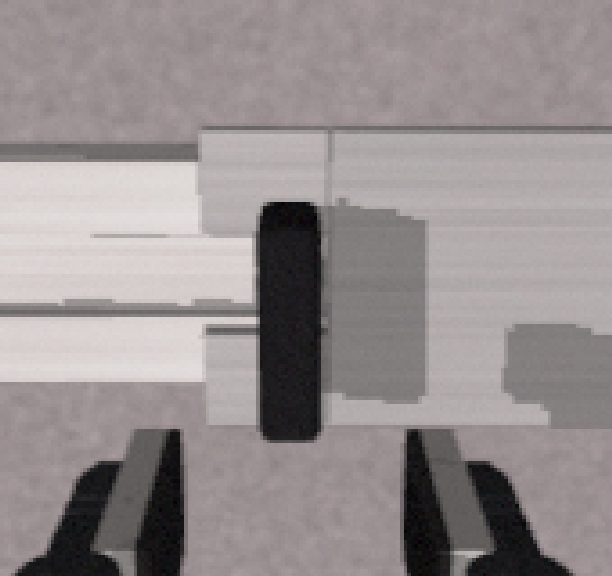

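Run:
```python
from h import *
s=env.get_state();im=np.load('w10.npy');g=cv2.cvtColor(im,cv2.COLOR_RGB2GRAY).astype(int)
for r in (155,172,178,185,195,210,222):print(r,g[r,230:290].tolist())
M=R.from_quat(s["tool_rot"]).as_matrix()
T=lambda r,c,z:((onz("wrist",r,c,z,s)-s["position"])@M*1000).round(2)
b=(g<60).astype(np.uint8);n,l,st,c=cv2.connectedComponentsWithStats(b[140:236,240:285]);print(st,c)
k=1+np.argmax(st[1:,4]);ys,xs=np.nonzero(l==k);print(cv2.minAreaRect(np.stack([xs,ys],1).astype(np.float32)))
for r in (175,200,225): 
    x=xs[ys+140==r]+240; print(r,x.min(),x.max(),T(r,x.min()-.5,.077),T(r,x.max()+.5,.077))
for c in (271.5,272): print("line",T(155,c,.038))
for r in (168,231): print(T(r,260,.077))
```

```text
155 [209, 209, 206, 205, 191, 174, 173, 174, 175, 174, 173, 174, 174, 174, 174, 174, 173, 175, 176, 173, 175, 175, 173, 174, 175, 175, 173, 172, 173, 172, 173, 173, 173, 174, 173, 174, 173, 173, 172, 175, 160, 158, 170, 176, 178, 176, 175, 178, 177, 175, 175, 177, 174, 178, 174, 174, 177, 175, 173, 176]
172 [220, 220, 220, 218, 218, 195, 172, 174, 173, 172, 173, 174, 173, 174, 178, 175, 174, 174, 173, 175, 174, 119, 15, 16, 15, 16, 22, 13, 16, 15, 11, 22, 15, 14, 10, 15, 10, 19, 52, 106, 123, 117, 118, 123, 123, 123, 123, 126, 123, 125, 122, 122, 123, 127, 122, 123, 125, 122, 123, 124]
178 [211, 213, 213, 213, 211, 212, 211, 212, 212, 212, 213, 211, 213, 211, 212, 211, 213, 213, 212, 214, 166, 74, 30, 31, 28, 31, 29, 26, 29, 22, 28, 25, 29, 30, 30, 25, 23, 19, 41, 126, 130, 113, 124, 128, 126, 127, 127, 127, 126, 127, 129, 129, 127, 128, 129, 127, 129, 130, 128, 127]
185 [213, 214, 214, 215, 212, 214, 212, 213, 213, 212, 213, 213, 211, 213, 214, 212, 214, 212, 212, 211, 186, 113, 27, 25, 32, 33, 31, 31, 31, 26, 19, 28, 30, 26, 26, 25, 25, 18, 28, 85, 107, 118, 126, 131, 130, 130, 133
[... 635 characters left out ...]
126]
222 [142, 144, 145, 149, 148, 146, 150, 168, 174, 178, 176, 176, 175, 179, 175, 174, 174, 175, 178, 175, 175, 128, 39, 23, 27, 25, 28, 29, 28, 32, 30, 30, 28, 26, 26, 27, 27, 18, 44, 127, 144, 156, 174, 172, 174, 174, 173, 174, 173, 173, 172, 172, 174, 173, 175, 173, 173, 172, 176, 175]
[[   0    0   45   96 3218]
 [  12   26   17   66 1102]] [[22.68489745 43.6761964 ]
 [20.         58.66606171]]
((20.0, 58.5), (65.0, 16.0), 90.0)
175 252 268 [23.35 -7.55 63.07] [23.37  5.22 63.07]
200 252 268 [ 3.5  -7.72 63.1 ] [ 3.52  5.41 63.09]
225 252 268 [-17.46  -7.89  63.12] [-17.44   5.6   63.12]
line [ 31.78   8.79 102.06]
line [ 31.78   9.23 102.06]
[28.73 -1.17 63.07]
[-22.66  -1.14  63.13]
```

Run:
```python
from h import *
s=show();im=np.load('w9.npy');g=cv2.cvtColor(im,cv2.COLOR_RGB2GRAY).astype(int)
for r in (180,205,210,215,225):print(r,g[r,238:284].tolist())
s["position"]=np.array([.507,-.1467,.0458])
M=R.from_quat(s["tool_rot"]).as_matrix()
T=lambda r,c,z:((onz("wrist",r,c,z,s)-s["position"])@M*1000).round(2)
for z in (.075,.077): print(z,[T(r,c,z) for r,c in((240,242),(240,272),(208,242),(317,272),(317,242))])
print("line",[T(180,c,.038) for c in (273.5,274,274.5,275,275.5)])
cv2.imwrite('pics/w9z.png',cv2.resize(im[160:330,200:330],None,fx=4.5,fy=3.5,interpolation=0)[:,:,::-1])
```

```text
t 25.12 pos [ 506.6 -145.7  140.1] yaw -2.48 tilt [-0.0012  0.0005] F [ 0.2 -0.8  0.3] T [0.01 0.01 0.03] w 34.3 j [-0.42  0.37 -0.3   0.91  0.    2.77]
180 [181, 179, 182, 180, 182, 180, 181, 181, 181, 181, 181, 182, 179, 181, 183, 182, 181, 180, 180, 181, 182, 181, 180, 181, 179, 177, 181, 181, 179, 179, 180, 180, 180, 179, 181, 180, 160, 129, 147, 167, 171, 169, 170, 169, 169, 168]
205 [176, 177, 177, 177, 176, 176, 175, 171, 128, 90, 60, 15, 11, 10, 17, 13, 10, 13, 16, 17, 7, 15, 11, 15, 19, 9, 11, 21, 27, 72, 108, 120, 125, 125, 126, 124, 108, 102, 117, 127, 125, 127, 128, 128, 128, 127]
210 [174, 177, 175, 175, 173, 136, 63, 18, 8, 19, 17, 16, 12, 16, 22, 14, 12, 16, 14, 11, 9, 21, 13, 12, 18, 15, 18, 10, 11, 4, 12, 5, 51, 105, 128, 126, 104, 100, 114, 123, 123, 124, 121, 123, 122, 122]
215 [207, 208, 207, 209, 182, 104, 17, 16, 10, 14, 12, 19, 16, 23, 10, 15, 22, 8, 18, 19, 15, 16, 4, 10, 11, 13, 11, 14, 14, 11, 16, 11, 16, 93, 120, 141, 117, 99, 120, 126, 126, 127, 124, 125, 126, 124]
225 [207, 207, 203, 140, 21, 18, 24, 18, 23, 22, 21, 24, 25, 24, 25, 24, 21, 23, 22, 17, 24, 22, 21, 17, 20, 17, 17, 27, 26, 22, 21, 15, 15, 29, 110, 136, 106, 100, 124, 130, 127, 127, 127, 127, 128, 126]
0.075 [array([ 16.31,  -8.94, -29.22]), array([ 16.33,   4.41, -29.22]), array([ 31.5 ,  -8.67, -29.23]), array([-25.23,   4.95, -29.17]), array([-25.25,  -9.7 , -29.17])]
0.077 [array([ 17.33,  -8.8 , -31.22]), array([ 17.34,   4.32, -31.22]), array([ 32.25,  -8.53, -31.23]), array([-23.48,   4.85, -31.17]), array([-23.5 ,  -9.54, -31.17])]
line [array([34.14,  6.42,  7.76]), array([34.15,  6.7 ,  7.76]), array([34.15,  6.98,  7.76]), array([34.15,  7.25,  7.76]), array([34.15,  7.53,  7.76])]
```

View pics/w9z.png

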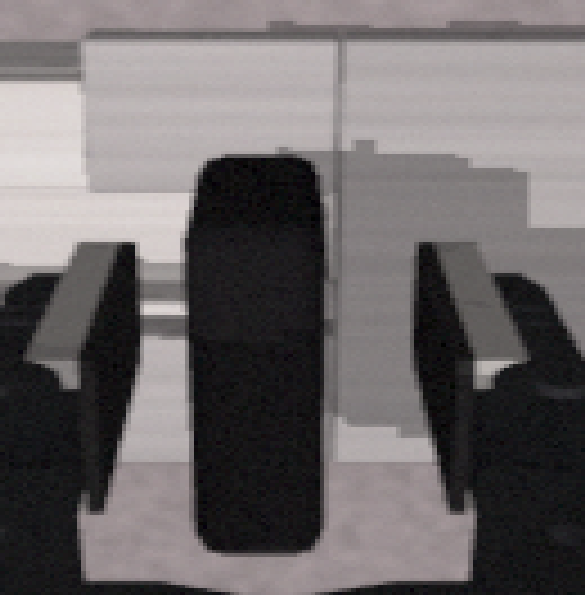

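```bash
python3 -m creep '[[0,0,-20,0,0,0],[0,0,-25,0,0,0],[0,0,-25,0,0,-0.18],[0,0,0,0,0,-0.18],[0,0,0,0,0,-0.18],[0,0,0,0,0,-0.18],[0,0,0,0,0,-0.18],[0,0,0,0,0,-0.18],[0,0,0,0,0,-0.18],[0,0,0,0,0,-0.18],[20,0,0,0,0,0],[30,0,0,0,0,0],[30,0,0,0,0,0],[30,0,0,0,0,0],[30,0,0,0,0,0],[30,0,0,0,0,0],[30,0,0,0,0,0],[20,0,0,0,0,0],[0,0,0,0,0,0],[0,0,0,0,0,0]]'
python3 - <<'E'
from h import *
show()
t=vision.capture("top");cv2.imwrite("pics/top11.png",t[:,:,::-1])
q=vision.capture("scene");cv2.imwrite("pics/scene11.png",q[:,:,::-1])
a=cv2.imread("pics/top0.png")[160:215,235:385];b=t[160:215,235:385,::-1]
cv2.imwrite("pics/cmp.png",cv2.resize(np.vstack([a,b]),None,fx=5.3,fy=5.3,interpolation=cv2.INTER_CUBIC))
cv2.imwrite("pics/sc.png",cv2.resize(q[120:340,130:400,::-1],None,fx=2.7,fy=2.7,interpolation=cv2.INTER_CUBIC))
E
```

```text
time: 27.62
position: [0.545, 0.0705, 0.2107]
tool_rot: [0.766, 0.643, -0.0, 0.0]
force: [0.4, 0.6, 0.8]
width: 0.394
t 27.62 pos [545.   70.5 210.7] yaw 79.98 tilt [-0.0004 -0.0003] F [0.4 0.6 0.8] T [-0.05  0.   -0.01] w 33.7 j [-0.    0.35 -0.12  1.1  -0.    1.74]
```

View pics/cmp.png

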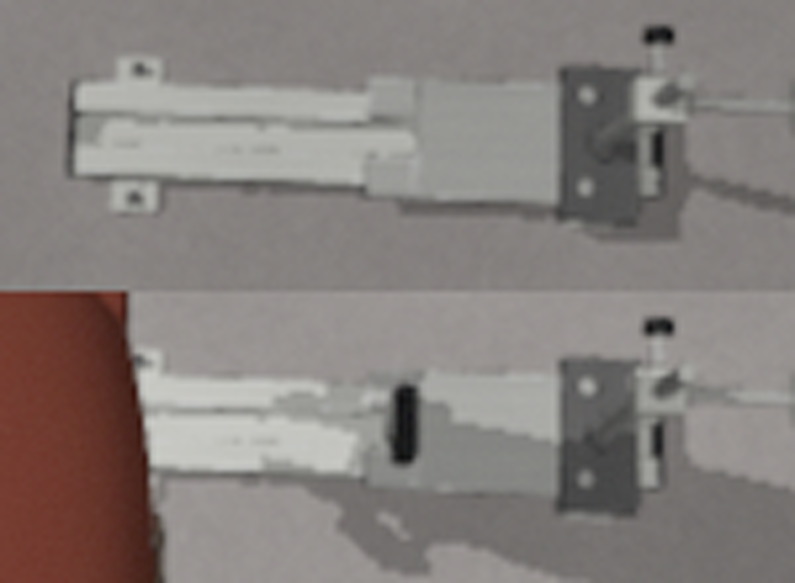

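View pics/sc.png

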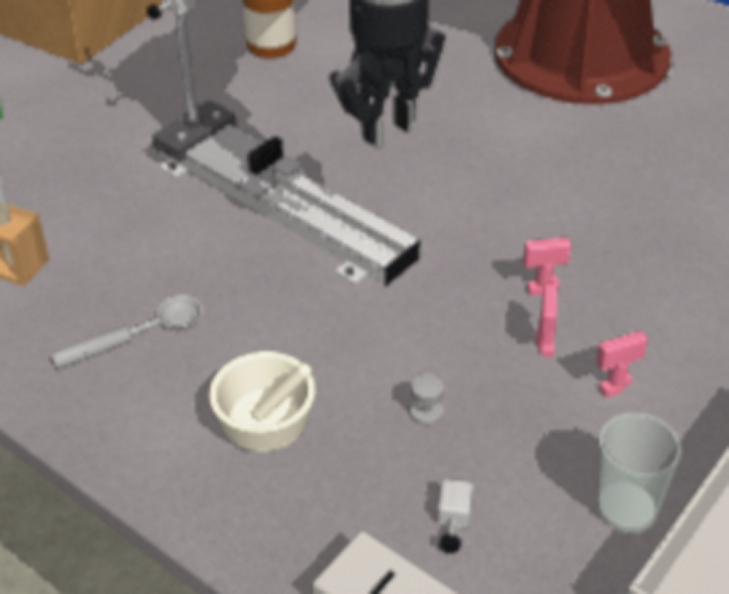

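```bash
python3 -c "
from cell import env;print(env.job_done(),env.get_state()['time'])"
```

```text
the job is handed in; nothing more can be done
the job is handed in; nothing more can be done
```

I anchored the stand and handed the job in at about 28 s of the 67 s allowed. The report came back without a verdict.

**What I did**
- I gripped the black-handled stud, the only one that isn't pink, and lowered its foot into the free part of the slot, clear of the stand.
- I slid it along until the shank met the end of the notch. Contact began at about 4 N and I let it rise to about 10 N.
- I turned it 90° clockwise while it kept bearing at about 6 to 11 N. I eased sideways force once during the turn and again before letting go. Then I set the foot down, opened the fingers and backed away.

**Last checks**
- **Handle:** it is square across the slot, inside the notch.
- **Shank to notch end:** after release I measured 9.1 to 9.3 mm from the stud's axis to the notch end, against a 9 mm shank radius. That fits bearing, but the images are only good to about 0.5 mm, so a small gap can't be ruled out.
- **Lean while gripped:** the stud leaned about 1 to 2 mm towards the notch at handle height, and stood upright again once released.
- **Stand, tongue and other things:** the stand and tongue did not visibly move between the first and last pictures. Everything else in view was where it had been. Contact force stayed below about 14 N at every reading, well under the 35 N slip limit.

No check failed.

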